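# Free the jammed serving board and lay the bar tray

## Robot

A 6-joint arm with a two-finger parallel gripper is mounted at the origin on a cart in front of the work surface, level with it; the furniture and walls round the work are solid. World frame = base frame: x ahead of the robot, y to its left, z up, the work surface at z = 0. Lengths are in m, angles in rad, forces in N, time in s.
With the tool pointing down it reaches from about 0.35 to 0.95 m from the base axis. Payload 17.4 kg.
Tool frame: the origin (TCP) lies midway between the tips of the shut fingers; the grasp point (between the pads) lies 19 mm behind it; z points along the fingers, x is the direction in which the jaws open and shut, and the axes are right-handed (so a half turn about z gives the same grasp; the last joint's range is limited). The gripper opens to 93 mm and grips with 3 to 60 N. Pads are 15 mm wide; open, the fingers measure 128 mm over their backs; the gripper's body (75 mm by 188 mm) begins 65 mm behind the grasp point.
Start: joints at [1.184, 0.116, 1.442, -0, 1.584, -0.038], TCP at [0.231, 0.634, 0.219] pointing down, gripper open.
Joint ranges: [-2.83, 2.83], [-0.83, 2.19], [0.07, 2.5], [-1.14, 4.28], [0.01, 3], [-2.97, 2.97]. Speed limits (rad/s): [1.89, 1.89, 2.22, 3.14, 3.14, 3.14].

## Interface

Orientations are given as a unit quaternion [x, y, z, w].
In Python, from plant import get_state, read_camera, job_done gives the robot as it stands. The module is installed in compiled form; this text tells all that it offers.
- The arm moves only by the tool move_arm, never from a script. Its argument "increments" is a list of rows, each a list of 7 numbers: the turn, a rotation vector about the tool's x, y, z in units of 6 degrees (1.0 is 6 degrees), then the shift along the tool's x, y, z in units of 30 mm (1.0 is 30 mm), then the finger opening in mm, from 0 to 93. A call has 1 to 8 rows; each row is the pose to reach, as a shift and turn from the pose commanded when the call began, along the tool's axes at that moment; what a row does not reach only later rows make up. A row lasts 1/12 s, in which the tool goes at most 41.7 mm and 7.16 degrees, less where a joint would pass 70% of its speed; a pose out of reach is approached as far as the arm can. A call with a gripper value outside its range is refused whole. The fingers move at their own pace and stop on an object; "grip_force" is the grip in N (left out, the last holds). Time passes only in rows, so rows that repeat a pose let the fingers close. It gives the time, the measured TCP pose, the force and the opening at its end, in the units of the state.
- get_state(): the state, without advancing time (a new reading comes with each control period).
- read_camera(name): name is "scene" or "side" or "wrist"; returns a dict with "img" (480x640x3 uint8, red, green, blue), "range_z" (480x640 float32, m along the optical axis (not along the pixel's ray), 0 where there is no reading), "K" (3x3 intrinsics, pixels), "k1" (the pictures are not rectified: a ray, as slopes to the right and down, at radius r is drawn at 1 + k1 r^2 times it, then the intrinsics apply), "origin" and "attitude" of the camera in the world; the wrist camera has in their place "tool_from_camera" (4x4, takes a point from camera to tool coordinates, whose origin is the TCP and whose axes are the tool frame's). Camera axes: x right, y down, z forward; pixel columns grow to the right and rows downward; lengths in m; the calibration is good to about 2 mm. A picture is of the moment at which its call begins: read the wrist's pose just before it.
- job_done(): hands the job in, once; it reports no verdict.
The state is a dict: "t": time; "q": joint angles; "joint_vel": joint speeds; "tau": joint torques, N m; "position": TCP position; "orientation": TCP orientation; "force": force on the tool from outside, world axes, zero at the start; "wrist_torque": the same for the moment, N m; "gripper_width": opening from 0.0 (shut) to 1.0 (fully open).
Only numpy, scipy, OpenCV 4.12 (cv2) and the standard library are available. Lean on these libraries where they do the work, as an engineer would, in place of code of your own. Each camera call takes 0.05 s, during which the arm holds its last target.

## Task

The little serving board has slewed round in the shallow wooden box and its corners are caught under the box's rails. Stand the jigger and the bottle stopper, which are in its way, upright on the dark tray, then, without forcing it, turn the board level and square to the box and lift it out, and lay it flat in the middle of the tray, lengthwise and square to its edges. All three end on the tray; do not disturb the pepper mill, the salt cellar or the lemon between the box and the tray.

Things in the scene. Friction and masses are not known exactly. Their poses are not given: they have to be found in the camera images.
- lid_box: shallow open box of mid-brown wood, fixed to the worktop. Outside 252 long (its x) x 200 wide (its y) x 46 high; origin at the centre of its underside. Floor 6 thick, walls 8; inside 236 x 184. A rail 42 wide and 8 thick overhangs each long side (y + and -), underside 38 and top 46 above the worktop; between the rails the mouth is 236 x 100.
- runner (a point): middle of the top inner edge of the runner: a strip 32 wide and 236 long on the box floor against the +y wall, under that rail only; its top is 20 above the worktop. Axes are the box's. A level board whose underside is 21 to 25 above the worktop turns freely between runner and rails.
- board_handle (a point): centre of the handle of the loose serving board, pale wood, 210 long (x) x 64 wide (y) x 12 thick, 0.26 kg; axes are the board's, z out of its top. The handle is a wooden bar 90 long (along x), 13 wide, 16 high above the board's middle, on two dark posts of diameter 10 at x = +-36. Its centre is 56 above the board's underside.
- board_base (a point): centre of the board's underside, same axes. At the start the board is turned about 28 degrees counterclockwise (from above) from the box's x axis and tilted about 6 degrees, its +y corner on the runner under the rail, the opposite corner on the floor under the other rail. It lifts out only within about 10 degrees of the box's x axis; jigger and stopper stand in the way of that turn.
- jigger_mid (a point): centre of the brass jigger (an hourglass-shaped spirit measure, diameter 44 at top and bottom, narrow in the middle, 91 high), half-way up; grip it near its top, which stands well above the box; z is its upward axis. Stands loose on the box floor in the gap beside one end of the board; it and the stopper may change places.
- stopper_mid (a point): centre of the bottle stopper, half-way up its 51; z is its upward axis. It stands loose on its brass knob (diameter 35, 22 high) on the box floor, the black rubber cone (about diameter 22) on top. Beside the other end of the board. Room beside it to the box's end wall: about 33 from its centre, above 46 free.
- bar_tray: flat dark wooden tray, 184 (its x) x 270 (its y) x 12 high, no rim, fixed to the worktop; origin at the centre of its underside. Box and tray may change sides (left or right of the robot). Above the back of the worktop hangs a wall cabinet: its underside 460 above the worktop, its front 570 ahead of the robot's base axis (door handles 535), so keep the wrist low there.
- pepper_mill: wooden pepper mill, 58 across, 140 high, loose, standing between the box and the tray; origin at the centre of its underside. Not to be disturbed.
- salt_cellar: round wooden salt cellar, 84 x 94 x 58 high, loose, farther from the robot than the mill; origin at the centre of its underside. Not to be disturbed.
- lemon1: lemon, 55 x 75 x 55 high, loose, nearer the robot than the mill; origin at the centre of its underside. Not to be disturbed.

How it is judged:
On the way, in this order (a step that is already met when the one before it is completed fails the run):
1. the jigger and the stopper are out of the box, standing upright on the tray (angle between each of jigger_mid, stopper_mid's own z axis and vertical below 0.15 rad and x of jigger_mid in the frame of bar_tray between -0.085 and 0.085 m and y of jigger_mid in the frame of bar_tray between -0.128 and 0.128 m and x of stopper_mid in the frame of bar_tray between -0.085 and 0.085 m and y of stopper_mid in the frame of bar_tray between -0.128 and 0.128 m and height (world z) of jigger_mid below 0.068 m and height (world z) of stopper_mid below 0.048 m), for 0.1 s.
2. the board is level and square to the box (within 14 degrees) while still in it (angle between the x axis of board_handle and the x axis of lid_box, either way round below 0.25 rad and angle between board_handle's own z axis and vertical below 0.2 rad and horizontal distance between board_handle and lid_box below 0.04 m and height (world z) of board_handle below 0.112 m), for 0.05 s.
At the end, for the whole second after the job is handed in: the board lies flat on the tray at rest, its middle within 40 mm across and 28 mm along of the tray's middle, lengthwise within 0.2 rad; the jigger and the stopper stand upright (within 0.15 rad) on the tray, their centres within 85 mm across and 128 mm along of its middle (x of board_handle in the frame of bar_tray between -0.04 and 0.04 m and y of board_handle in the frame of bar_tray between -0.028 and 0.028 m and angle between the x axis of board_handle and the y axis of bar_tray, either way round below 0.2 rad and angle between board_handle's own z axis and vertical below 0.08 rad and height (world z) of board_handle below 0.074 m and angle between each of jigger_mid, stopper_mid's own z axis and vertical below 0.15 rad and x of jigger_mid in the frame of bar_tray between -0.085 and 0.085 m and y of jigger_mid in the frame of bar_tray between -0.128 and 0.128 m and x of stopper_mid in the frame of bar_tray between -0.085 and 0.085 m and y of stopper_mid in the frame of bar_tray between -0.128 and 0.128 m and height (world z) of jigger_mid below 0.064 m and height (world z) of stopper_mid below 0.044 m and linear speed of serving_board below 0.02 m/s); the robot touches nothing.
It fails at once if the board is forced against the box (over 50 N) (contact force between serving_board and lid_box above 50 N).
It fails at once if the pepper mill, the salt cellar or the lemon is moved more than 20 mm or the mill is tipped (distance of any of pepper_mill, salt_cellar, lemon1 from where it was at the start of the episode above 0.02 m or angle between pepper_mill's own z axis and vertical above 0.3 rad).
It also fails if it takes over 72 s, if anything falls off the work surface, if the arm or the gripper's body presses on something with over 40 N, if the wrist force passes 120 N, or if a joint passes its speed limit or range.

## Working session

There is one attempt and no reset: what is moved stays moved. The work goes in short steps, Python scripts to look and compute and a tool call to move; the robot and the scene stay as the last step left them, time stands still between calls to the robot, and variables do not carry over. Pictures are saved under pics/ and viewed, and the job is handed in when it is done.

Besides the shell and the picture viewer there is one more tool, called after "Call:" as a command line: name --pt "numbers of a row" for each row, then --argument value for the rest. move_arm: Moves the arm, as the interface text tells. Its arguments: {"type":"object","properties":{"increments":{"type":"array","items":{"type":"array","items":{"type":"number"}}},"grip_force":{"type":"number"}},"required":["increments"]}

```bash
mkdir -p pics; ls; cat > h.py <<'E'
import numpy as np, cv2
from plant import get_state, read_camera, job_done
from scipy.spatial.transform import Rotation as R
E
python3 - <<'E'
from h import *
s=get_state();print({k:np.round(v,3).tolist() for k,v in s.items()})
import pickle
for n in ["scene","side","wrist"]:
    c=read_camera(n); pickle.dump(c,open(n+"0.pkl","wb"))
    cv2.imwrite(f"pics/{n}0.png",c["img"][:,:,::-1])
    print(n,{k:np.round(v,4).tolist() for k,v in c.items() if k not in("img","range_z")})
E
```

```text
pics
{'t': 0.0, 'q': [1.184, 0.116, 1.442, -0.0, 1.584, -0.038], 'joint_vel': [-0.001, 0.0, -0.001, 0.0, 0.0, 0.0], 'tau': [-0.0, -72.126, -62.26, 0.078, 0.024, -0.0], 'position': [0.231, 0.634, 0.218], 'orientation': [0.819, 0.574, -0.0, 0.0], 'force': [-0.661, 0.674, -0.054], 'wrist_torque': [-0.018, -0.005, -0.001], 'gripper_width': 0.998}
scene {'K': [[540.2359, 0.0, 318.5042], [0.0, 540.2359, 236.5745], [0.0, 0.0, 1.0]], 'k1': -0.1251, 'origin': [-0.0015, -0.5759, 0.8521], 'attitude': [0.8526, -0.3571, 0.1409, -0.3545]}
side {'K': [[620.369, 0.0, 317.7608], [0.0, 620.369, 227.9967], [0.0, 0.0, 1.0]], 'k1': -0.0039, 'origin': [0.294, 1.1041, 0.9356], 'attitude': [-0.0869, 0.8927, -0.4399, 0.0454]}
wrist {'K': [[425.0248, 0.0, 319.6547], [0.0, 425.0248, 237.8251], [0.0, 0.0, 1.0]], 'k1': 0.0113, 'tool_from_camera': [[1.0, 0.001, 0.0002, -0.0002], [-0.001, 0.9718, 0.236, -0.0664], [0.0001, -0.236, 0.9718, -0.1671], [0.0, 0.0, 0.0, 1.0]]}
```

View pics/scene0.png

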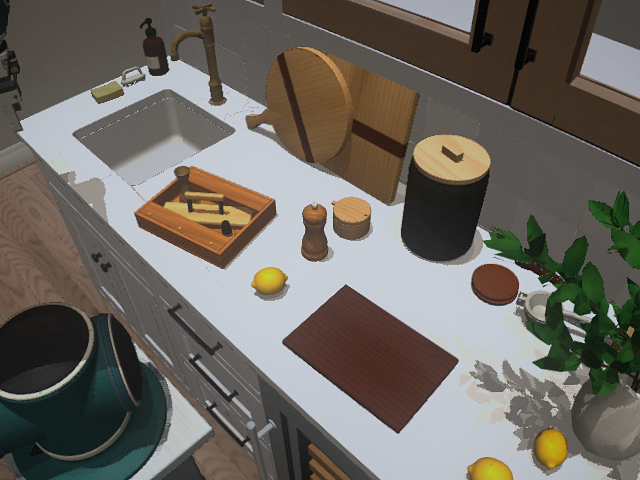

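View pics/side0.png

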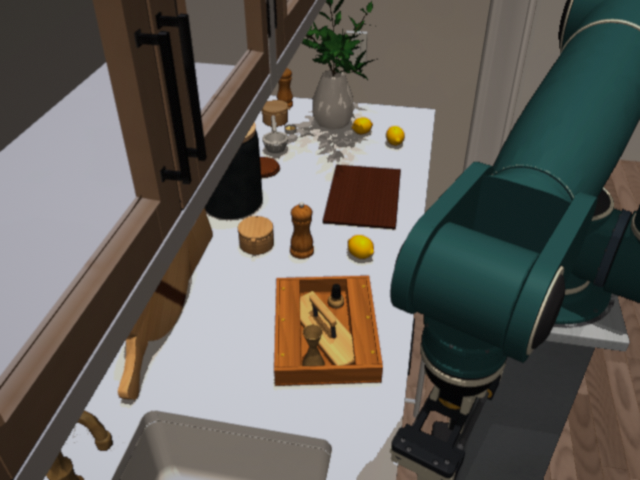

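View pics/wrist0.png

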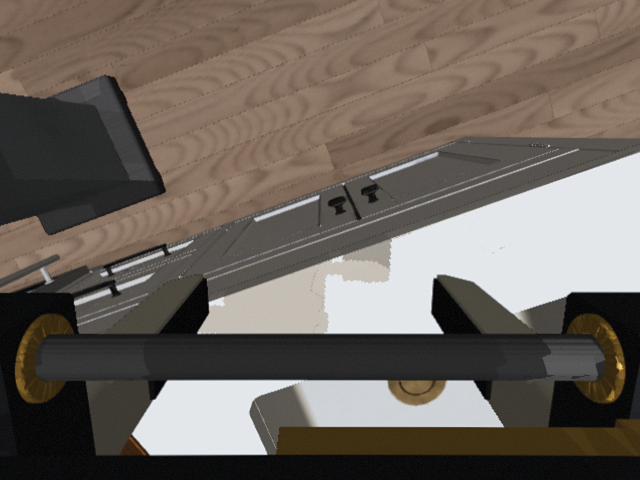

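```bash
cat >> h.py <<'E'
import pickle
def campose(c,s=None):
    if "origin" in c: return R.from_quat(c["attitude"]).as_matrix(),np.array(c["origin"])
    T=np.array(c["tool_from_camera"]);Rt=R.from_quat(s["orientation"]).as_matrix()
    return Rt@T[:3,:3],Rt@T[:3,3]+np.array(s["position"])
def slopes(c,uv):
    K=np.array(c["K"]);d=(np.atleast_2d(uv)-K[:2,2])/np.array([K[0,0],K[1,1]])
    p=d.copy()
    for _ in range(20): p=d/(1+c["k1"]*(p**2).sum(1,keepdims=True))
    return np.c_[p,np.ones(len(p))]
def onplane(c,uv,z,s=None):
    Rc,o=campose(c,s);r=slopes(c,uv)@Rc.T
    return o+r*((z-o[2])/r[:,2])[:,None]
def cloud(c,s=None):
    Rc,o=campose(c,s);v,u=np.mgrid[0:480,0:640]
    P=slopes(c,np.c_[u.ravel(),v.ravel()])*c["range_z"].ravel()[:,None]
    P=P@Rc.T+o; P[c["range_z"].ravel()==0]=np.nan
    return P.reshape(480,640,3)
def proj(c,P,s=None):
    Rc,o=campose(c,s);q=(np.atleast_2d(P)-o)@Rc;p=q[:,:2]/q[:,2:]
    K=np.array(c["K"]);return p*(1+c["k1"]*(p**2).sum(1,keepdims=True))*K[0,0]+K[:2,2]
E
python3 - <<'E'
from h import *
for n,(u0,v0,w,h) in {"scene":(120,150,170,125),"side":(260,260,140,135)}.items():
    c=pickle.load(open(n+"0.pkl","rb"));P=cloud(c)
    cr=c["img"][v0:v0+h,u0:u0+w,::-1]
    cv2.imwrite(f"pics/{n}0z.png",cv2.resize(cr,None,fx=4.4,fy=4.4,interpolation=cv2.INTER_CUBIC))
    # tray: dark brown mask
    hsv=cv2.cvtColor(c["img"],cv2.COLOR_RGB2HSV)
    b=(np.abs(P[...,2]-0.012)<.006)&(hsv[...,2]<140)&(np.abs(P[...,1])<.6)&(P[...,0]>.2)&(P[...,0]<.9)
    k,l,st,ce=cv2.connectedComponentsWithStats(b.astype(np.uint8));i=1+np.argmax(st[1:,4]);m=l==i
    q=P[m];print(n,"tray",st[i],"z",np.median(q[:,2]),cv2.minAreaRect(q[:,:2].astype(np.float32)*1000))
    q=P[(np.abs(P[...,2]-0.046)<.005)&(hsv[...,1]>120)&(P[...,1]>.1)&(P[...,1]<.75)&(P[...,0]>.2)&(P[...,0]<.75)]
    print(len(q),np.nanpercentile(q,[0,50,100],axis=0))
    b=((np.abs(P[...,2]-0.046)<.004)&(hsv[...,1]>120)&(P[...,1]>.1)&(P[...,1]<.75)&(P[...,0]>.2)&(P[...,0]<.9))
    k,l,st,ce=cv2.connectedComponentsWithStats(b.astype(np.uint8))
    for i in range(1,k):
        if st[i,4]>60: print(st[i],cv2.minAreaRect(P[l==i][:,:2].astype(np.float32)*1000), np.median(P[l==i],0))
E
```

```text
scene tray [  282   285   177   148 12801] z 0.012125043017888082 ((440.5267333984375, -250.6023406982422), (186.54432678222656, 271.0679016113281), 2.619537830352783)
3432 [[0.32651471 0.10779558 0.04109009]
 [0.40916324 0.23538235 0.04573764]
 [0.57322716 0.39697615 0.05088874]]
[ 135  166  140   89 3369] ((448.9775695800781, 250.72918701171875), (202.27565002441406, 254.81558227539062), 13.093546867370605) [0.40880632 0.23517603 0.0457548 ]
side tray [ 322  164   79   65 4027] z 0.012861132633508188 ((444.42864990234375, -245.606689453125), (182.68991088867188, 275.3883361816406), 2.5613138675689697)
5093 [[0.32962795 0.11136805 0.04100423]
 [0.44705701 0.27698486 0.04696704]
 [0.57549644 0.39990462 0.05098426]]
[149 269  40  71 199] ((768.8096923828125, 270.3746032714844), (204.06973266601562, 6.660270690917969), 89.61359405517578) [0.76862421 0.28222883 0.04607041]
[ 274  276  108   97 4756] ((452.4497375488281, 255.867431640625), (197.43539428710938, 254.07339477539062), 13.440010070800781) [0.44102649 0.2754783  0.04693011]
[122 354  21  30 157] ((776.7788696289062, 442.35382080078125), (20.19435691833496, 63.51719284057617), 0.5299838185310364) [0.77169643 0.45560451 0.04616099]
```

View pics/scene0z.png

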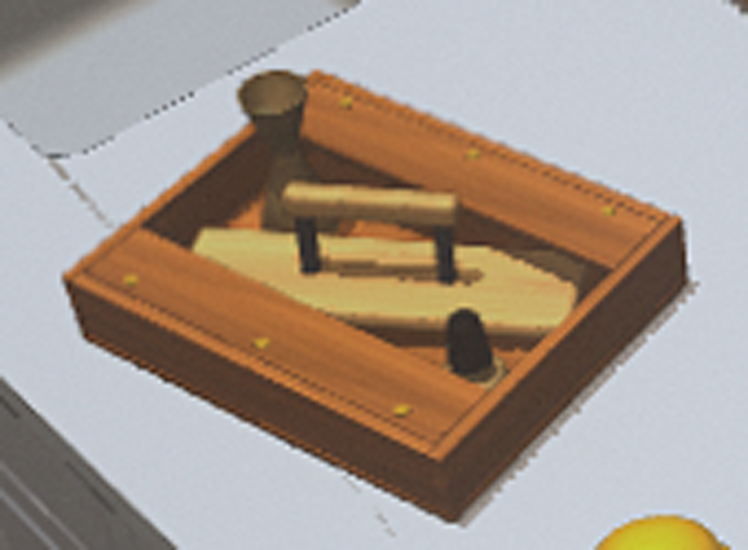

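View pics/side0z.png

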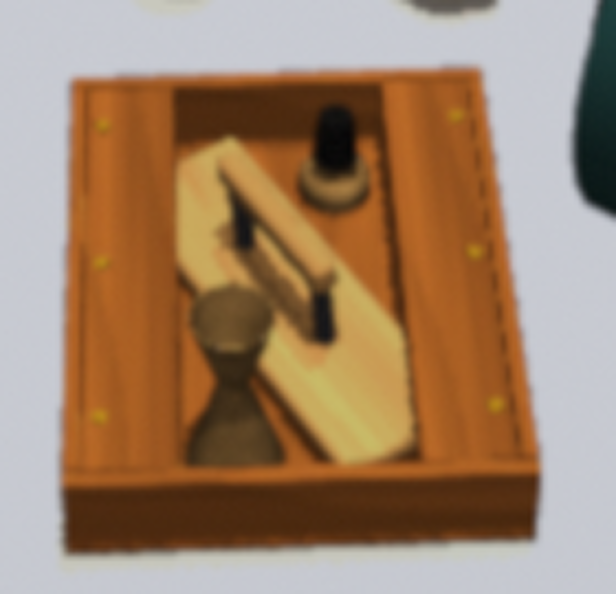

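```bash
python3 - <<'E'
from h import *
cb=np.array([.451,.2535]);a=np.deg2rad(13.2);ux=np.array([-np.sin(a),np.cos(a)]);uy=np.array([-np.cos(a),-np.sin(a)])
for n in ["scene","side"]:
    c=pickle.load(open(n+"0.pkl","rb"));P=cloud(c);hsv=cv2.cvtColor(c["img"],cv2.COLOR_RGB2HSV)
    d=P[...,:2]-cb;bx=d@ux;by=d@uy
    ins=(np.abs(bx)<.117)&(np.abs(by)<.05)
    z=P[...,2]
    # handle
    g=ins&(z>.05)&(hsv[...,2]>110)&(np.abs(bx)<.06)
    k,l,st,ce=cv2.connectedComponentsWithStats((ins&(z>.052)&(z<.2)).astype(np.uint8))
    for i in range(1,k):
        if st[i,4]<15: continue
        q=P[l==i];h=hsv[l==i]
        print(n,st[i],"hsv",np.median(h,0),"bx,by",np.median(bx[l==i]),np.median(by[l==i]),"xyz med",np.median(q,0).round(4),"zmax",np.percentile(q[:,2],98).round(4),cv2.minAreaRect(q[:,:2].astype(np.float32)*1000))
    # wood (pale) mask plane fits
    pale=ins&(hsv[...,2]>120)&(hsv[...,1]<175)&(hsv[...,0]>12)&(hsv[...,0]<30)
    for nm,m in (("board",pale&(z<.05)&(z>.015)),("bar",pale&(z>.055)&(np.abs(bx)<.06))):
        q=P[m];
        if len(q)<20: print(nm,len(q));continue
        A=np.c_[bx[m],by[m],np.ones(len(q))];s,*_=np.linalg.lstsq(A,q[:,2],rcond=None)
        r=q[:,2]-A@s
        k=np.abs(r)<.006; s,*_=np.linalg.lstsq(A[k],q[k,2],rcond=None)
        print(n,nm,len(q),"z=",s.round(4),"mean box",bx[m].mean().round(4),by[m].mean().round(4),"rect box",cv2.minAreaRect(np.c_[bx[m],by[m]].astype(np.float32)*1000))
E
```

```text
scene [174 166  16  22 233] hsv [ 16. 101.  88.] bx,by 0.07912002774629859 -0.02416880305395779 xyz med [0.4563 0.336  0.0855] zmax 0.097 ((457.7186584472656, 336.0303039550781), (39.20741653442383, 34.55341720581055), 37.507080078125)
scene [184 191  40  15 342] hsv [ 16. 127. 135.] bx,by -0.0008155500245544973 -0.0018381236998437044 xyz med [0.4531 0.2523 0.0734] zmax 0.0807 ((454.3437805175781, 253.48660278320312), (17.834228515625, 89.7880859375), 38.956687927246094)
scene [221 220   8   7  42] hsv [13.  50.5 55. ] bx,by -0.08394392810273345 0.030107427227363072 xyz med [0.4418 0.1642 0.0553] zmax 0.059 ((440.45123291015625, 165.04100036621094), (16.141563415527344, 17.183626174926758), 5.677097320556641)
scene board 1212 z= [0.0169 0.0781 0.0254] mean box -0.0124 -0.0012 rect box ((6.98486328125, -0.10393905639648438), (219.68348693847656, 99.66552734375), 0.03638062626123428)
scene bar 194 z= [ 0.1161 -0.0935  0.0762] mean box -0.0019 -0.0026 rect box ((-1.3090705871582031, -3.121166229248047), (87.49080657958984, 16.839969635009766), 26.4595890045166)
side [332 283   8   8  47
[... 350 characters left out ...]
816 ((458.5234680175781, 256.37322998046875), (14.289143562316895, 90.73786926269531), 40.99462127685547)
side [302 324  21  29 383] hsv [ 17. 155.  99.] bx,by 0.07454929116792271 -0.028974923234817852 xyz med [0.4611 0.3332 0.0868] zmax 0.0991 ((461.28857421875, 338.59442138671875), (37.834957122802734, 37.08210372924805), 85.63729095458984)
side board 1508 z= [0.0084 0.0848 0.0269] mean box 0.0195 0.006 rect box ((0.24909210205078125, -1.0176239013671875), (209.1305694580078, 93.19493103027344), 4.251105785369873)
side bar 238 z= [-0.0136  0.1128  0.0784] mean box 0.0037 -0.0077 rect box ((0.8010902404785156, -8.053024291992188), (90.17384338378906, 14.267061233520508), 27.908828735351562)
```

```bash
cat >> h.py <<'E'
def down(yawdeg,normal=None):
    a=np.deg2rad(yawdeg);x=np.array([np.cos(a),np.sin(a),0]);z=np.array([0,0,-1.]) if normal is None else -np.array(normal)/np.linalg.norm(normal)
    x=x-z*(x@z);x/=np.linalg.norm(x);return np.c_[x,np.cross(z,x),z]
def inc(pos,M,start=None,s=None):
    s=s or get_state();R0=R.from_quat(s["orientation"]).as_matrix();p0=np.array(s["position"])
    rv=R.from_matrix(R0.T@M).as_rotvec(degrees=True)/6;sh=R0.T@(np.array(pos)-p0)/.03
    return np.r_[rv,sh].round(2).tolist()
E
python3 - <<'E'
from h import *
print(inc([.451,.2535,.24],down(103)))
E
```

```text
[-0.0, 0.01, -5.5, -9.42, 11.24, -0.72]
```

Call:
move_arm --pt "0 0 -5.5 -9.4 11.25 -0.72 93" --pt "0 0 -5.5 -9.4 11.25 -0.72 93" --pt "0 0 -5.5 -9.4 11.25 -0.72 93" --pt "0 0 -5.5 -9.4 11.25 -0.72 93" --pt "0 0 -5.5 -9.4 11.25 -0.72 93" --pt "0 0 -5.5 -9.4 11.25 -0.72 93" --pt "0 0 -5.5 -9.4 11.25 -0.72 93" --pt "0 0 -5.5 -9.4 11.25 -0.72 93"

```text
t: 0.82
position: [0.3977, 0.3455, 0.235]
orientation: [0.622, 0.783, 0.0, 0.0]
force: [1.2, 1.0, 0.5]
gripper_width: 0.998
```

```bash
python3 - <<'E'
from h import *
print(get_state()["position"],inc([.451,.2535,.24],down(103)))
E
```

```text
[0.39771326 0.34551199 0.23498679] [0.0, 0.0, 0.01, -3.39, 1.04, -0.17]
```

Call:
move_arm --pt "0 0 0 -3.0 0.9 -0.15 93" --pt "0 0 0 -3.0 0.9 -0.15 93" --pt "0 0 0 -3.0 0.9 -0.15 93" --pt "0 0 0 -3.0 0.9 -0.15 93" --pt "0 0 0 -3.0 0.9 -0.15 93"

```text
t: 1.23
position: [0.4439, 0.2657, 0.2393]
orientation: [0.623, 0.782, 0.0, -0.0]
force: [-0.4, 0.1, 0.5]
gripper_width: 1.0
```

```bash
python3 - <<'E'
from h import *
s=get_state();c=read_camera("wrist");pickle.dump((c,s),open("w1.pkl","wb"))
print(s["position"],s["orientation"],s["joint_vel"])
cv2.imwrite("pics/w1.png",c["img"][:,:,::-1])
E
```

```text
[0.44392336 0.2656509  0.23934584] [ 6.23017597e-01  7.82207803e-01  1.34650898e-05 -1.67002273e-04] [ 0.03640122  0.00358399 -0.00121047  0.00082031 -0.00200884  0.00603984]
```

View pics/w1.png

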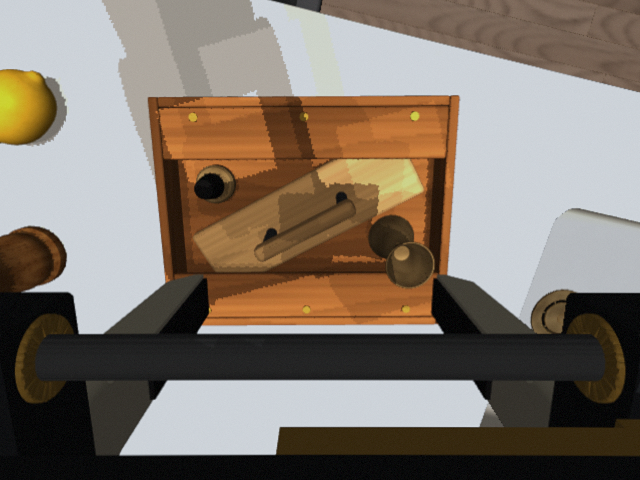

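```bash
python3 - <<'E'
from h import *
c,s=pickle.load(open("w1.pkl","rb"));P=cloud(c,s);z=P[...,2];hsv=cv2.cvtColor(c["img"],cv2.COLOR_RGB2HSV)
print("corners",onplane(c,[[150,98],[458,97]],.046,s).round(4))
# rail tops region
m=(np.abs(z-.046)<.003)&(hsv[...,1]>100);m[:, :140]=0;m[:,470:]=0;m[330:]=0
k,l,st,ce=cv2.connectedComponentsWithStats(m.astype(np.uint8))
for i in range(1,k):
    if st[i,4]>300:
        print(st[i],cv2.minAreaRect(P[l==i][:,:2].astype(np.float32)*1000),np.median(P[l==i],0))
m=(z>.052)&(z<.15);m[:,:140]=0;m[:,470:]=0;m[288:]=0
k,l,st,ce=cv2.connectedComponentsWithStats(m.astype(np.uint8))
for i in range(1,k):
    if st[i,4]>60:
        q=P[l==i];zt=np.percentile(q[:,2],97);t=q[q[:,2]>zt-.006]
        print(st[i],"ztop",zt,"rect top",cv2.minAreaRect(t[:,:2].astype(np.float32)*1000))
        if st[i,2]>70:
            mu=q.mean(0);u,sv,vt=np.linalg.svd(q-mu,full_matrices=False);print("bar",mu,vt[0],np.rad2deg(np.arctan2(vt[0,1],vt[0,0])))
# board plane
mm=np.zeros(z.shape,np.uint8);cv2.fillPoly(mm,[np.array([[205,240],[325,170],[405,160],[415,185],[340,215],[225,268]])],1)
q=P[(mm>0)&(z<.045)&(z>.015)];A=np.c_[q[:,:2],np.ones(len(q))]
for _ in range(4):
    sol=np.linalg.lstsq(A,q[:,2],rcond=None)[0];k=np.abs(q[:,2]-A@sol)<.003;q=q[k];A=A[k]
print("plane",sol,len(q),"top z at .451,.2535",sol@[.451,.2535,1])
print("tilt deg",np.rad2deg(np.hypot(*sol[:2])))
E
```

```text
corners [[0.3822 0.1119 0.046 ]
 [0.3256 0.3536 0.046 ]]
[  148    96   311   229 32611] ((450.0528564453125, 254.85899353027344), (199.70535278320312, 251.4067840576172), 13.220538139343262) [0.39994006 0.254825   0.04687864]
[194 178  22  21 355] ztop 0.05857508653024653 rect top ((442.8472900390625, 168.43711853027344), (16.23496437072754, 16.48324203491211), 86.49443817138672)
[ 254  198  102   64 2000] ztop 0.08056550010429175 rect top ((454.96319580078125, 255.97946166992188), (13.378156661987305, 88.52024841308594), 41.07419967651367)
bar [0.4532976  0.25620511 0.07645281] [ 0.65784666 -0.7521843  -0.03816478] -48.827650451591396
[ 385  239   49   49 1869] ztop 0.09816821308075753 rect top ((457.5668640136719, 339.5498352050781), (37.21995162963867, 36.508419036865234), 58.50870132446289)
plane [-0.10037123 -0.02282818  0.07765212] 7121 top z at .451,.2535 0.026597756523999844
tilt deg 5.897711904853676
```

```bash
python3 - <<'E'
from h import *
c,s=pickle.load(open("w1.pkl","rb"))
print(onplane(c,[[410,265]],.097,s))
for p in ([.4578,.3395,.13],[.4578,.3395,.071]): print(inc(p,down(103.2)))
E
```

```text
[[0.45768121 0.34011704 0.097     ]]
[-0.0, -0.0, -0.03, 2.27, 1.01, 3.64]
[-0.0, -0.0, -0.03, 2.27, 1.01, 5.61]
```

Call:
move_arm --pt "0 0 0 2.27 1.0 1.2 93" --pt "0 0 0 2.27 1.0 2.4 93" --pt "0 0 0 2.27 1.0 3.6 93" --pt "0 0 0 2.27 1.0 4.2 93" --pt "0 0 0 2.27 1.0 4.8 93" --pt "0 0 0 2.27 1.0 5.2 93" --pt "0 0 0 2.27 1.0 5.2 93" --pt "0 0 0 2.27 1.0 5.2 93"

```text
t: 1.95
position: [0.4574, 0.3397, 0.084]
orientation: [0.622, 0.783, 0.0, -0.0]
force: [0.8, 0.3, 0.6]
gripper_width: 1.003
```

```bash
python3 - <<'E'
from h import *
s=get_state();c=read_camera("wrist")
cv2.imwrite("pics/w2.png",c["img"][:,:,::-1])
print(inc([.4578,.3395,.071],down(103.2)),s["force"])
E
```

```text
[0.01, -0.01, -0.02, -0.01, -0.01, 0.47] [0.81322971 0.31383946 0.60008765]
```

View pics/w2.png

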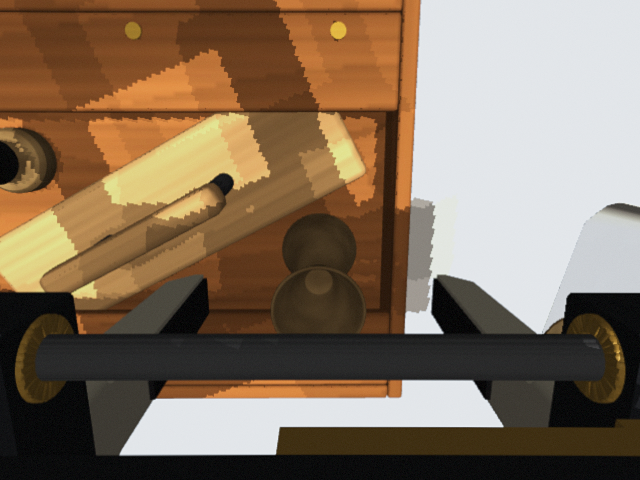

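Call:
move_arm --pt "0 0 0 0 0 0.3 93" --pt "0 0 0 0 0 0.45 60" --pt "0 0 0 0 0 0.45 38" --pt "0 0 0 0 0 0.45 38" --pt "0 0 0 0 0 0.45 38" --pt "0 0 0 0 0 0.45 38" --pt "0 0 0 0 0 0.45 38" --pt "0 0 0 0 0 0.45 38" --grip_force 15

```text
t: 2.67
position: [0.4578, 0.3389, 0.0701]
orientation: [0.622, 0.783, 0.0, 0.0]
force: [0.2, 0.7, 0.3]
gripper_width: 0.549
```

Call:
move_arm --pt "0 0 0 0 0 0 36" --pt "0 0 0 0 0 0 36" --pt "0 0 0 0 0 0 36" --pt "0 0 0 0 0 0 36"

```text
t: 3.0
position: [0.4578, 0.3389, 0.07]
orientation: [0.622, 0.783, 0.0, -0.0]
force: [-0.2, 0.9, 0.7]
gripper_width: 0.413
```

Call:
move_arm --pt "0 0 0 0 0 0 20" --pt "0 0 0 0 0 0 20" --pt "0 0 0 0 0 0 20"

```text
t: 3.25
position: [0.4578, 0.339, 0.07]
orientation: [0.622, 0.783, 0.0, -0.0]
force: [-1.0, 1.1, 1.2]
gripper_width: 0.411
```

```bash
python3 - <<'E'
from h import *
c=read_camera("wrist")
cv2.imwrite("pics/w3.png",c["img"][:,:,::-1])
E
```

```text
(no output)
```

View pics/w3.png

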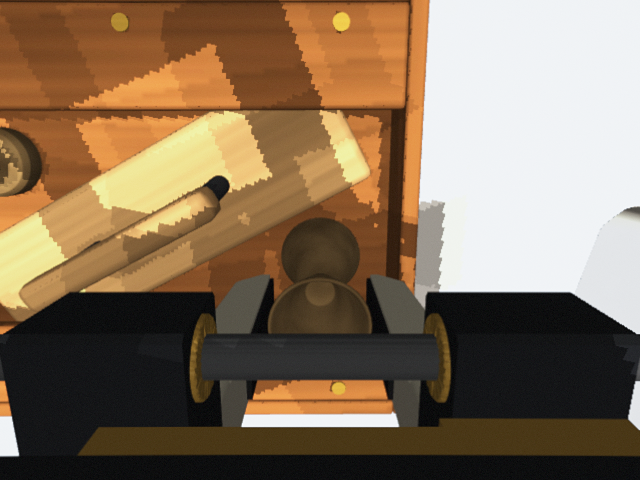

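```bash
python3 - <<'E'
from h import *
c=pickle.load(open("scene0.pkl","rb"));P=cloud(c)
for nm,(u0,u1,v0,v1) in dict(mill=(296,332,198,265),salt=(332,372,192,240),lemon=(248,290,262,300)).items():
    q=P[v0:v1,u0:u1].reshape(-1,3);q=q[(q[:,2]>.015)&(q[:,2]<.2)];print(nm,q.min(0).round(3),q.max(0).round(3))
M=down(92.6)
for p in ([.4578,.339,.235],[.40,.0,.235],[.3785,-.30,.23]): print(inc(p,M))
E
```

```text
mill [ 0.525 -0.025  0.015] [0.575 0.027 0.141]
salt [ 0.619 -0.046  0.015] [0.705 0.05  0.062]
lemon [ 0.382 -0.037  0.015] [0.447 0.017 0.057]
[0.0, -0.0, 1.74, 0.0, 0.0, -5.5]
[0.0, -0.0, 1.74, -10.57, -4.42, -5.5]
[0.0, -0.0, 1.74, -20.16, -7.37, -5.34]
```

Call:
move_arm --pt "0 0 0 0 0 -0.5 20" --pt "0 0 0 0 0 -1.5 20" --pt "0 0 0 0 0 -2.7 20" --pt "0 0 0 0 0 -3.9 20" --pt "0 0 0.5 -1.0 -0.4 -4.3 20" --pt "0 0 1.0 -2.3 -1.0 -4.3 20" --pt "0 0 1.4 -3.6 -1.5 -4.3 20" --pt "0 0 1.74 -4.9 -2.0 -4.3 20" --grip_force 25

```text
t: 3.97
position: [0.4318, 0.1824, 0.1989]
orientation: [0.691, 0.722, 0.0, 0.0]
force: [0.6, -0.4, -1.4]
gripper_width: 0.409
```

```bash
python3 - <<'E'
from h import *
M=down(92.6);print(get_state()["gripper_width"])
for p in ([.40,.0,.20],[.3785,-.30,.2],[.3785,-.30,.12],[.3785,-.30,.077]): print(inc(p,M))
E
```

```text
0.40870740604203304
[0.0, 0.0, -0.01, -6.03, -1.33, -0.04]
[0.0, 0.0, -0.01, -15.99, -2.48, -0.03]
[0.0, 0.0, -0.01, -15.98, -2.48, 2.63]
[0.0, 0.0, -0.01, -15.98, -2.48, 4.07]
```

Call:
move_arm --pt "0 0 0 -1.3 -0.3 0 20" --pt "0 0 0 -2.6 -0.6 0 20" --pt "0 0 0 -3.9 -0.9 0 20" --pt "0 0 0 -5.2 -1.2 0 20" --pt "0 0 0 -6.5 -1.4 0 20" --pt "0 0 0 -7.8 -1.6 0 20" --pt "0 0 0 -9.1 -1.75 0 20" --pt "0 0 0 -10.4 -1.9 0 20"

```text
t: 4.63
position: [0.3888, -0.1324, 0.1992]
orientation: [0.691, 0.723, 0.0, 0.0]
force: [1.1, -0.2, -0.1]
gripper_width: 0.409
```

Call:
move_arm --pt "0 0 0 -1.3 -0.15 0 20" --pt "0 0 0 -2.6 -0.3 0 20" --pt "0 0 0 -3.9 -0.45 0 20" --pt "0 0 0 -5.0 -0.55 0 20" --pt "0 0 0 -5.0 -0.55 1.2 20" --pt "0 0 0 -5.0 -0.55 2.4 20" --pt "0 0 0 -5.0 -0.55 2.4 20"

```text
t: 5.22
position: [0.3775, -0.28, 0.1204]
orientation: [0.692, 0.722, -0.0, -0.004]
force: [-0.6, 1.1, -2.7]
gripper_width: 0.407
```

```bash
python3 - <<'E'
from h import *
s=get_state();c=read_camera("wrist")
cv2.imwrite("pics/w4.png",c["img"][:,:,::-1])
P=cloud(c,s);m=(np.abs(P[...,2]-.012)<.004)&(c["img"].max(2)<110)
k,l,st,ce=cv2.connectedComponentsWithStats(m.astype(np.uint8));i=1+np.argmax(st[1:,4]);print(st[i],cv2.minAreaRect(P[l==i][:,:2].astype(np.float32)*1000))
M=down(92.6);print(s["position"],s["gripper_width"])
for p in ([.3785,-.30,.0775],): print(inc(p,M))
E
```

```text
[  157   196   410   112 32095] ((386.90106201171875, -251.02513122558594), (76.04369354248047, 268.9648132324219), 2.6168389320373535)
[ 0.37754678 -0.28001466  0.12044891] 0.40715145246771517
[-0.04, -0.04, -0.01, -0.66, -0.02, 1.55]
```

View pics/w4.png

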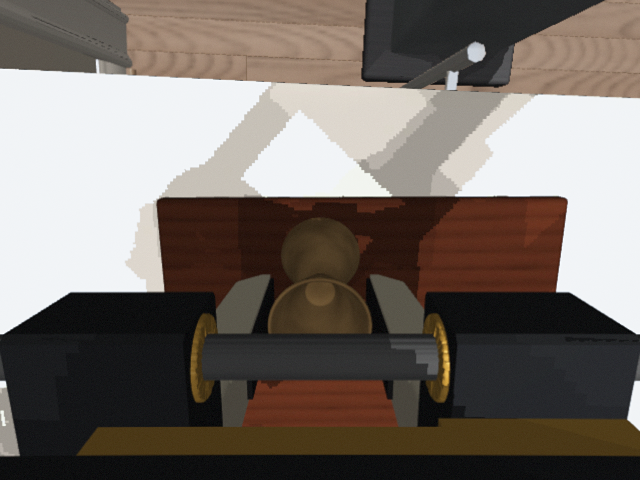

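Call:
move_arm --pt "0 0 0 -0.5 0 0.6 20" --pt "0 0 0 -0.5 0 1.1 20" --pt "0 0 0 -0.5 0 1.35 20" --pt "0 0 0 -0.5 0 1.35 20" --pt "0 0 0 -0.5 0 1.35 20"

```text
t: 5.68
position: [0.3811, -0.2961, 0.088]
orientation: [0.691, 0.723, 0.0, 0.001]
force: [-0.7, 1.1, -1.2]
gripper_width: 0.41
```

```bash
python3 - <<'E'
from h import *
s=get_state()
print(s["force"],s["joint_vel"],inc([.3785,-.2965,.0765],down(92.6)))
E
```

```text
[-0.6746049   1.08719734 -1.1785461 ] [ 0.00208574 -0.00727816 -0.00754868 -0.00050188 -0.00180783 -0.00154066] [0.01, 0.01, 0.0, -0.01, -0.09, 0.38]
```

Call:
move_arm --pt "0 0 0 0 -0.09 0.2 20" --pt "0 0 0 0 -0.09 0.32 20" --pt "0 0 0 0 -0.09 0.36 20" --pt "0 0 0 0 -0.09 0.38 20" --pt "0 0 0 0 -0.09 0.38 20"

```text
t: 6.1
position: [0.3782, -0.2963, 0.076]
orientation: [0.691, 0.723, 0.0, 0.0]
force: [-1.9, 1.7, 7.0]
gripper_width: 0.41
```

Contact made (7 N). Open and rise.

Call:
move_arm --pt "0 0 0 0 0 -0.02 70" --pt "0 0 0 0 0 -0.02 70" --pt "0 0 0 0 0 -0.02 70" --pt "0 0 0 0 0 -0.02 70" --pt "0 0 0 0 0 -0.02 70" --pt "0 0 0 0 0 -0.02 70"

```text
t: 6.6
position: [0.3779, -0.2962, 0.0756]
orientation: [0.691, 0.723, -0.0, -0.0]
force: [-0.7, 0.2, 0.6]
gripper_width: 0.745
```

Call:
move_arm --pt "0 0 0 0 0 -0.7 70" --pt "0 0 0 0 0 -1.6 70" --pt "0 0 0 0 0 -2.6 60" --pt "0 0 0 0 0 -3.6 60" --pt "0 0 -0.6 1.2 0 -4.3 50" --pt "0 0 -1.2 2.5 0.1 -4.5 40" --pt "0 0 -1.77 3.8 0.2 -4.5 40" --pt "0 0 -1.77 5.1 0.3 -4.5 40"

```text
t: 7.27
position: [0.3797, -0.1418, 0.2113]
orientation: [0.62, 0.785, 0.0, 0.001]
force: [0.2, 0.4, -0.6]
gripper_width: 0.446
```

```bash
python3 - <<'E'
from h import *
s=get_state();c=read_camera("scene");cv2.imwrite("pics/s2.png",c["img"][:,:,::-1])
print(s["position"],s["gripper_width"])
M=down(103.2)
for p in ([.39,.0,.20],[.4428,.1684,.16],): print(inc(p,M))
E
```

```text
[ 0.37973579 -0.1417539   0.21126445] 0.44590604809019846
[0.02, -0.01, 0.03, 4.35, 1.38, 0.38]
[0.02, -0.01, 0.03, 9.4, 4.39, 1.73]
```

View pics/s2.png

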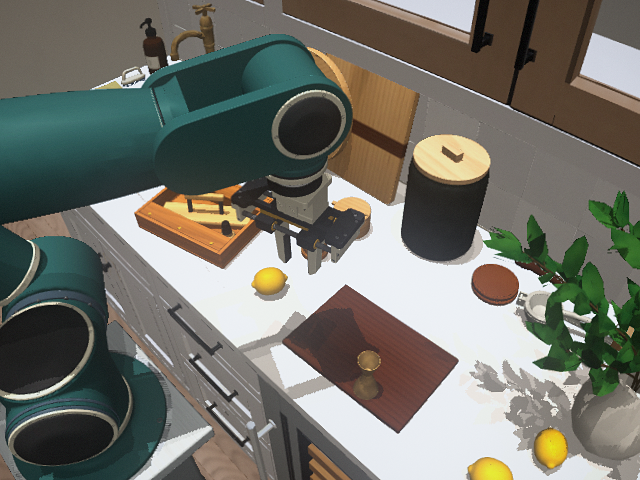

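Call:
move_arm --pt "0 0 0 1.3 0.4 0 36" --pt "0 0 0 2.6 0.8 0 36" --pt "0 0 0 3.9 1.4 0 36" --pt "0 0 0 5.2 2.1 0 36" --pt "0 0 0 6.5 2.8 0 36" --pt "0 0 0 7.7 3.5 0.4 36" --pt "0 0 0 8.9 4.2 1.0 36" --pt "0 0 0 9.2 4.35 1.9 36"

```text
t: 7.98
position: [0.4456, 0.1593, 0.1556]
orientation: [0.62, 0.784, 0.002, 0.001]
force: [1.2, 0.3, 1.0]
gripper_width: 0.387
```

Call:
move_arm --pt "0 0 0 0 0 0.2 36" --pt "0 0 0 0 0 0.2 36" --pt "0 0 0 0 0 0.2 36"

```text
t: 8.23
position: [0.444, 0.155, 0.1481]
orientation: [0.621, 0.784, -0.0, -0.0]
force: [1.1, 0.2, -0.1]
gripper_width: 0.386
```

```bash
python3 - <<'E'
from h import *
s=get_state();c=read_camera("wrist");cv2.imwrite("pics/w5.png",c["img"][:,:,::-1])
P=cloud(c,s);z=P[...,2]
d=np.hypot(P[...,0]-.4428,P[...,1]-.1684)
q=P[(z>.044)&(z<.075)&(d<.03)&(c["img"].max(2)<80)]
print(len(q),q[:,2].max() if len(q) else 0, cv2.minAreaRect(q[:,:2].astype(np.float32)*1000) if len(q) else 0)
print(s["position"],s["gripper_width"],s["force"])
M=down(103.2)
for p in ([.4428,.1684,.06],): print(inc(p,M))
E
```

```text
770 0.05927021268800037 ((435.2350158691406, 165.3903045654297), (32.1556510925293, 33.33538818359375), 14.36009693145752)
[0.44402744 0.15501907 0.14809452] 0.3863231496056459 [ 1.14726697  0.22581985 -0.12010308]
[0.01, 0.0, -0.01, 0.45, 0.05, 2.96]
```

View pics/w5.png

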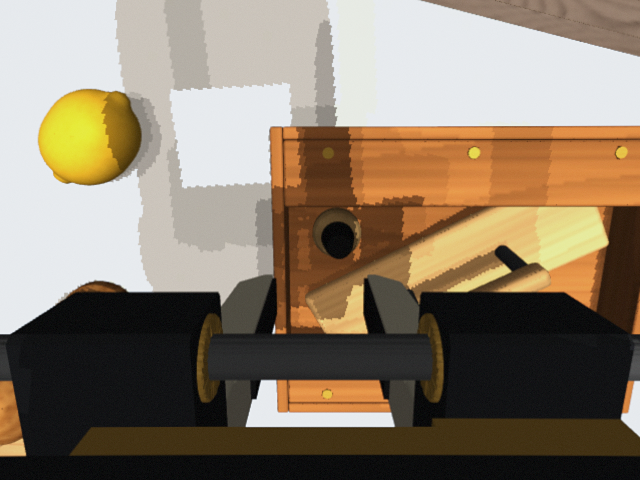

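```bash
python3 - <<'E'
from h import *
s=get_state();c=read_camera("wrist")
g=c["img"].max(2)<45;g[:200]=0;g[265:]=0;g[:,:300]=0;g[:,380:]=0
k,l,st,ce=cv2.connectedComponentsWithStats(g.astype(np.uint8));i=1+np.argmax(st[1:,4]);print(st[i],ce[i])
P=cloud(c,s);q=P[l==i];t=q[q[:,2]>.054];print(onplane(c,[ce[i]],.056,s),q[:,2].max(),cv2.minAreaRect(t[:,:2].astype(np.float32)*1000))
print(inc([.4428,.1684,.06],down(103.2)),inc([.4428,.1684,.036],down(103.2)))
E
```

```text
[321 221  34  37 945] [338.15343915 238.33968254]
[[0.43897205 0.16618769 0.056     ]] nan ((442.56976318359375, 167.46726989746094), (15.833603858947754, 15.881512641906738), 67.72145080566406)
[0.02, 0.0, -0.01, 0.46, 0.04, 2.97] [0.02, 0.0, -0.01, 0.46, 0.04, 3.77]
```

Call:
move_arm --pt "0 0 0 0.47 0.04 0.5 29" --pt "0 0 0 0.47 0.04 1.4 29" --pt "0 0 0 0.47 0.04 2.3 29" --pt "0 0 0 0.47 0.04 2.8 29" --pt "0 0 0 0.47 0.04 2.85 29" --pt "0 0 0 0.47 0.04 2.85 29"

```text
t: 8.83
position: [0.4424, 0.1688, 0.063]
orientation: [0.622, 0.783, 0.0, 0.0]
force: [0.6, -0.1, -0.7]
gripper_width: 0.312
```

```bash
python3 - <<'E'
from h import *
s=get_state();c=read_camera("wrist");cv2.imwrite("pics/w6.png",c["img"][:,:,::-1])
print(s["gripper_width"],inc([.4427,.1684,.060],down(103.2)),inc([.4427,.1684,.034],down(103.2)))
E
```

```text
0.31200006399521085 [0.02, -0.0, -0.01, -0.02, -0.01, 0.13] [0.02, -0.0, -0.01, -0.02, -0.01, 1.0]
```

View pics/w6.png

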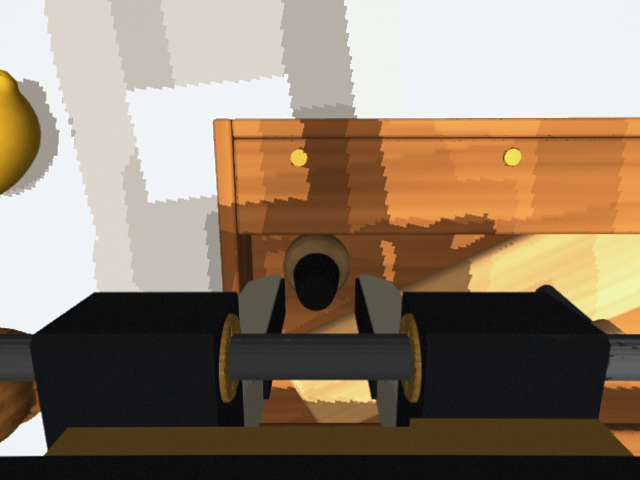

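Call:
move_arm --pt "0 0 0 0 0 0.3 29" --pt "0 0 0 0 0 0.6 29" --pt "0 0 0 0 0 0.9 29" --pt "0 0 0 0 0 0.97 29" --pt "0 0 0 0 0 0.97 12" --pt "0 0 0 0 0 0.97 12" --pt "0 0 0 0 0 0.97 12" --pt "0 0 0 0 0 0.97 12" --grip_force 12

```text
t: 9.55
position: [0.4422, 0.1696, 0.0334]
orientation: [0.621, 0.784, 0.0, 0.0]
force: [-1.1, 0.2, -0.8]
gripper_width: 0.223
```

Call:
move_arm --pt "0 0 0 0 0 0 10" --pt "0 0 0 0 0 0 10"

```text
t: 9.72
position: [0.4421, 0.1695, 0.0332]
orientation: [0.621, 0.784, 0.0, 0.0]
force: [0.1, -0.1, -0.6]
gripper_width: 0.22
```

Call:
move_arm --pt "0 0 0 0 0 -0.4 10" --pt "0 0 0 0 0 -1.2 10" --pt "0 0 0 0 0 -2.4 10" --pt "0 0 0 0 0 -3.6 10" --pt "0 0 0.6 -1.2 -0.2 -4.0 10" --pt "0 0 1.2 -2.5 -0.5 -4.0 10" --pt "0 0 1.77 -3.8 -0.8 -4.0 10" --pt "0 0 1.77 -5.1 -1.1 -4.0 10" --grip_force 18

```text
t: 10.38
position: [0.4445, 0.0116, 0.1546]
orientation: [0.692, 0.722, 0.001, 0.001]
force: [0.6, -1.0, -0.6]
gripper_width: 0.217
```

```bash
python3 - <<'E'
from h import *
M=down(92.6);s=get_state();print(s["position"],s["gripper_width"])
for p in ([.44,-.13,.15],[.508,-.2905,.10],[.508,-.2905,.04]): print(inc(p,M))
E
```

```text
[0.44454404 0.01158038 0.15460369] 0.21704068030299656
[0.02, 0.0, -0.03, -4.71, -0.35, 0.15]
[0.02, 0.0, -0.03, -10.15, 1.69, 1.82]
[0.02, 0.0, -0.03, -10.15, 1.68, 3.82]
```

Call:
move_arm --pt "0 0 0 -1.3 -0.2 0 10" --pt "0 0 0 -2.6 -0.3 0 10" --pt "0 0 0 -3.9 -0.3 0.1 10" --pt "0 0 0 -5.2 0.1 0.3 10" --pt "0 0 0 -6.4 0.5 0.6 10" --pt "0 0 0 -7.6 0.9 1.0 10" --pt "0 0 0 -8.7 1.3 1.4 10" --pt "0 0 0 -9.7 1.68 1.7 10"

```text
t: 11.05
position: [0.5085, -0.2777, 0.102]
orientation: [0.691, 0.723, -0.0, 0.0]
force: [0.2, 1.3, -0.3]
gripper_width: 0.219
```

Call:
move_arm --pt "0 0 0 0 0 0.7 10" --pt "0 0 0 0 0 1.2 10" --pt "0 0 0 0 0 1.6 10" --pt "0 0 0 0 0 1.6 10" --pt "0 0 0 0 0 1.6 10"

```text
t: 11.47
position: [0.5083, -0.2752, 0.0546]
orientation: [0.691, 0.723, -0.0, -0.0]
force: [-0.7, 0.2, -0.6]
gripper_width: 0.222
```

```bash
python3 - <<'E'
from h import *
s=get_state();c=read_camera("wrist");cv2.imwrite("pics/w7.png",c["img"][:,:,::-1])
M=down(92.6);print(s["position"],s["gripper_width"],s["force"])
print(inc([.508,-.2905,.0385],M))
E
```

```text
[ 0.5082506  -0.27522495  0.05455587] 0.22210618963629228 [-0.71096988  0.19653178 -0.56456992]
[0.01, 0.01, 0.0, -0.5, -0.04, 0.56]
```

View pics/w7.png

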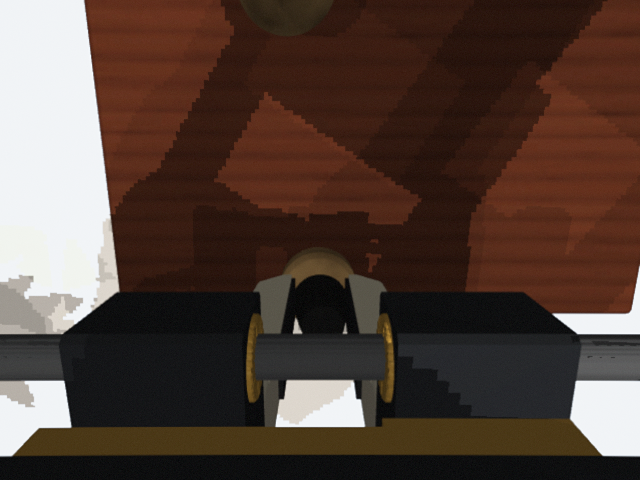

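Call:
move_arm --pt "0 0 0 -0.2 0 0.15 10" --pt "0 0 0 -0.3 0 0.3 10" --pt "0 0 0 -0.3 0 0.42 10" --pt "0 0 0 -0.3 0 0.5 10" --pt "0 0 0 -0.3 0 0.54 10" --pt "0 0 0 -0.3 0 0.54 10"

```text
t: 12.02
position: [0.509, -0.2848, 0.0385]
orientation: [0.691, 0.723, 0.0, 0.001]
force: [-0.8, -0.5, 5.3]
gripper_width: 0.217
```

Call:
move_arm --pt "0 0 0 0 0 -0.02 40" --pt "0 0 0 0 0 -0.02 40" --pt "0 0 0 0 0 -0.02 40" --pt "0 0 0 0 0 -0.02 40" --pt "0 0 0 0 0 -0.02 40"

```text
t: 12.43
position: [0.5086, -0.2844, 0.0383]
orientation: [0.691, 0.723, -0.0, -0.0]
force: [-0.5, -0.5, -0.2]
gripper_width: 0.427
```

Call:
move_arm --pt "0 0 0 0 0 -0.5 45" --pt "0 0 0 0 0 -1.4 50" --pt "0 0 0 0 -0.4 -2.4 50" --pt "0 0 0 0.8 -1.0 -3.4 50" --pt "0 0 0 2.0 -1.7 -4.0 50" --pt "0 0 0 3.2 -2.3 -4.3 50" --pt "0 0 0 4.5 -2.6 -4.5 50" --pt "0 0 0 5.8 -2.8 -4.5 50"

```text
t: 13.1
position: [0.416, -0.1139, 0.175]
orientation: [0.692, 0.722, 0.001, 0.001]
force: [0.5, 0.6, 0.6]
gripper_width: 0.538
```

```bash
python3 - <<'E'
from h import *
s=get_state();c=read_camera("scene");cv2.imwrite("pics/s3.png",c["img"][:,:,::-1])
print(s["position"],s["gripper_width"])
n=[.1004,.0228,1]
print(np.array(n)/np.linalg.norm(n))
M=down(41.2)
for p in ([.43,0,.18],[.445,.245,.17]): print(inc(p,M))
E
```

```text
[ 0.41599238 -0.11390487  0.17498539] 0.5384568587092298
[0.09987207 0.02268011 0.99474177]
[0.01, -0.02, 8.57, 3.59, 0.66, -0.17]
[0.01, -0.02, 8.57, 11.72, 1.53, 0.17]
```

View pics/s3.png

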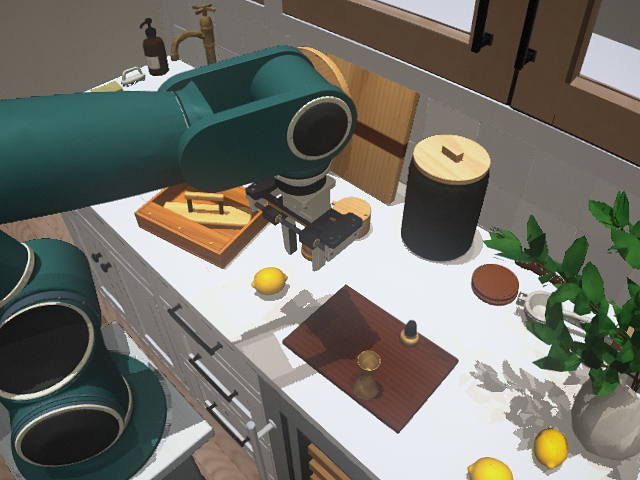

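Call:
move_arm --pt "0 0 1.0 1.35 0.2 -0.1 45" --pt "0 0 2.0 2.7 0.4 -0.1 45" --pt "0 0 3.0 4.0 0.7 0 45" --pt "0 0 4.0 5.3 0.9 0 45" --pt "0 0 5.1 6.6 1.1 0 45" --pt "0 0 6.2 7.9 1.3 0 45" --pt "0 0 7.3 9.2 1.4 0 45" --pt "0 0 8.4 10.5 1.5 0 45"

```text
t: 13.82
position: [0.4466, 0.1722, 0.1736]
orientation: [0.924, 0.382, 0.0, 0.0]
force: [0.9, -0.4, 0.4]
gripper_width: 0.483
```

Call:
move_arm --pt "0 0 0 0.6 0.6 0 45" --pt "0 0 0 0.6 0.6 0 45" --pt "0 0 0 0.6 0.6 0 45"

```text
t: 14.07
position: [0.4724, 0.1709, 0.1729]
orientation: [0.923, 0.385, -0.001, -0.0]
force: [0.1, -0.2, -0.4]
gripper_width: 0.486
```

```bash
python3 - <<'E'
from h import *
s=get_state();c=read_camera("wrist");pickle.dump((c,s),open("w8.pkl","wb"));cv2.imwrite("pics/w8.png",c["img"][:,:,::-1])
print(s["position"],s["orientation"],s["q"])
P=cloud(c,s);z=P[...,2]
d=np.hypot(P[...,0]-.453,P[...,1]-.256)
m=(z>.06)&(z<.085)&(d<.06);q=P[m]
print(len(q),cv2.minAreaRect(q[:,:2].astype(np.float32)*1000))
mu=q.mean(0);vt=np.linalg.svd(q-mu,full_matrices=False)[2][0];print(mu,vt,np.rad2deg(np.arctan2(vt[1],vt[0])))
E
```

```text
[0.47240884 0.17088772 0.17294795] [ 9.23052126e-01  3.84674341e-01 -6.50067805e-04 -3.06992875e-05] [ 2.96351095e-01 -2.51015922e-01  1.86416177e+00 -6.68168625e-05
  1.52974668e+00 -4.93356276e-01]
3673 ((455.4544677734375, 255.62606811523438), (13.96042537689209, 89.30314636230469), 41.274375915527344)
[0.45329978 0.25655972 0.0769634 ] [ 0.65709695 -0.7522133  -0.04897691] -48.861118049472836
```

View pics/w8.png

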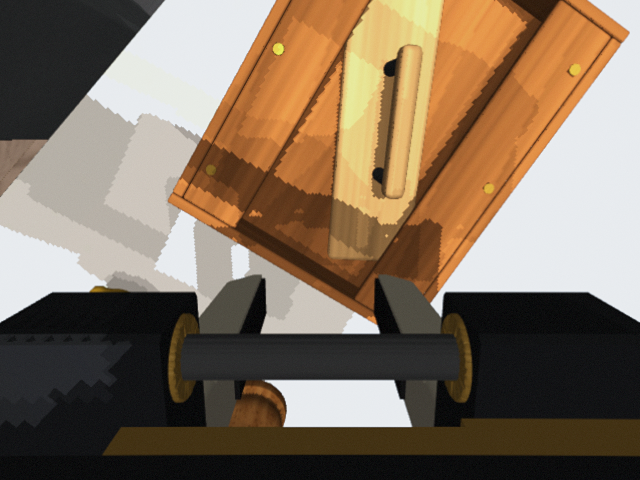

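```bash
cat >> h.py <<'E'
n0=np.array([.1004,.0228,1]);n0/=np.linalg.norm(n0)
hc=np.array([.4545,.2557,.0700])
E
python3 - <<'E'
from h import *
M=down(41.15,n0)
for k in (.08,0): print(inc(hc-.019*n0+k*n0,M))
E
```

```text
[0.49, -0.84, 0.65, 1.78, -2.31, 1.41]
[0.49, -0.84, 0.65, 1.56, -2.45, 4.07]
```

Call:
move_arm --pt "0.2 -0.3 0.3 0.7 -0.9 0.5 34" --pt "0.49 -0.84 0.65 1.3 -1.8 1.0 34" --pt "0.49 -0.84 0.65 1.78 -2.31 1.41 34" --pt "0.49 -0.84 0.65 1.78 -2.31 1.41 34" --pt "0.49 -0.84 0.65 1.78 -2.31 1.41 34" --pt "0.49 -0.84 0.65 1.78 -2.31 1.41 34"

```text
t: 14.62
position: [0.4608, 0.2563, 0.1318]
orientation: [0.935, 0.352, -0.05, -0.007]
force: [0.9, 0.4, 0.4]
gripper_width: 0.366
```

```bash
python3 - <<'E'
from h import *
s=get_state();c=read_camera("wrist");cv2.imwrite("pics/w9.png",c["img"][:,:,::-1])
P=cloud(c,s);z=P[...,2]
d=np.hypot(P[...,0]-.453,P[...,1]-.256)
m=(z>.06)&(z<.088)&(d<.06)&(np.arange(480)[:,None]<290);q=P[m]
print(len(q),cv2.minAreaRect(q[:,:2].astype(np.float32)*1000))
Rt=R.from_quat(s["orientation"]).as_matrix();t=(q-s["position"])@Rt
print("bar in tool mm",(t.mean(0)*1000).round(1),(np.percentile(t,[1,99],axis=0)*1000).round(1),"width",s["gripper_width"])
M=down(41.15,n0)
for k in (.08,0.03,0): print(inc(hc-.019*n0+k*n0,M))
E
```

```text
2729 ((446.9155578613281, 266.3070068359375), (13.253963470458984, 63.09940719604492), 41.51652526855469)
bar in tool mm [  1.2 -15.1  54.4] [[ -5.1 -44.8  52.3]
 [  7.6  16.3  58.5]] width 0.36571960263392117
[0.01, -0.02, -0.01, 0.01, -0.03, 0.05]
[0.01, -0.02, -0.01, 0.01, -0.03, 1.71]
[0.01, -0.02, -0.01, 0.01, -0.03, 2.71]
```

View pics/w9.png

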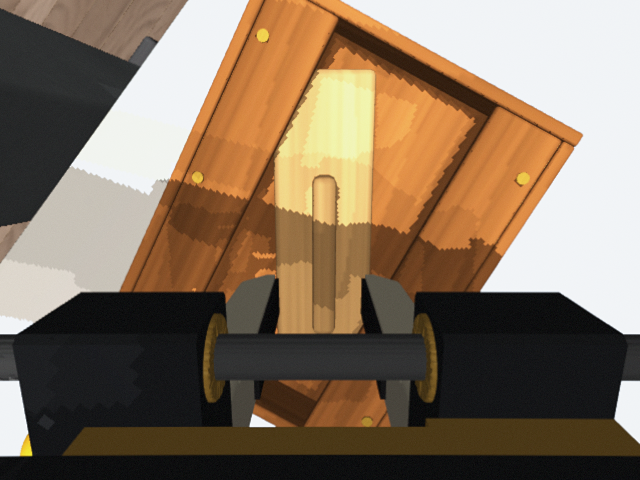

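Call:
move_arm --pt "0 0 0 0.04 0 0.9 34" --pt "0 0 0 0.04 0 1.7 34" --pt "0 0 0 0.04 0 2.3 34" --pt "0 0 0 0.04 0 2.65 34" --pt "0 0 0 0.04 0 2.7 30" --pt "0 0 0 0.04 0 2.7 24" --grip_force 8

```text
t: 15.17
position: [0.4539, 0.2557, 0.0512]
orientation: [0.935, 0.352, -0.05, -0.007]
force: [0.0, -0.7, 1.1]
gripper_width: 0.294
```

Call:
move_arm --pt "0 0 0 0 0 0 16" --pt "0 0 0 0 0 0 10" --pt "0 0 0 0 0 0 6" --pt "0 0 0 0 0 0 6" --pt "0 0 0 0 0 0 6" --pt "0 0 0 0 0 0 6"

```text
t: 15.67
position: [0.4544, 0.2564, 0.0518]
orientation: [0.935, 0.352, -0.049, -0.007]
force: [0.8, -0.9, 6.8]
gripper_width: 0.137
```

```bash
python3 - <<'E'
from h import *
s=get_state();c=read_camera("wrist");cv2.imwrite("pics/w10.png",c["img"][:,:,::-1])
print(s["position"],s["orientation"],s["force"],s["wrist_torque"],s["gripper_width"],inc(hc-.019*n0,down(41.15,n0)))
E
```

```text
[0.4543516  0.25635061 0.05175472] [ 0.93471293  0.35187881 -0.04947274 -0.00674466] [ 0.8127832  -0.86819876  6.75035893] [-0.3202062   0.03983753 -0.04653483] 0.1367341071058473 [0.01, -0.02, -0.0, -0.07, -0.01, 0.03]
```

View pics/w10.png

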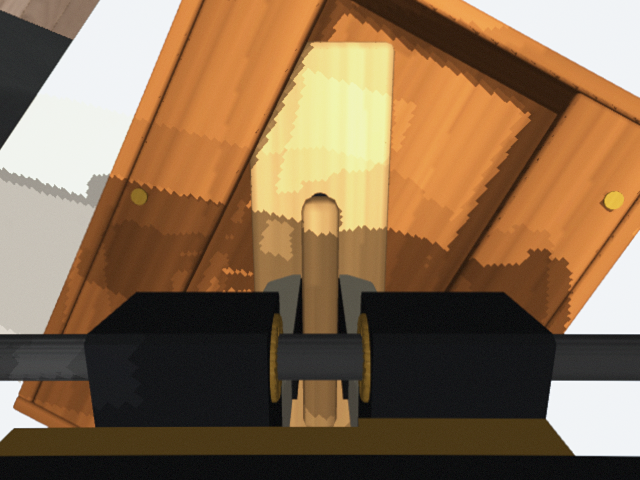

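```bash
python3 - <<'E'
from h import *
s=get_state();p=np.array(s["position"]);Mc=R.from_quat(s["orientation"]).as_matrix()
print(inc(p+[0,0,.002],Mc)); print(inc([.4497,.2549,.0617],down(41.15)))
E
```

```text
[0.0, 0.0, 0.0, -0.01, -0.0, -0.07]
[-0.45, 0.84, 0.02, -0.18, -0.08, -0.31]
```

Call:
move_arm --pt "0 0 0 0 0 0 4" --pt "0 0 0 0 0 0 4" --pt "0 0 0 0 0 -0.04 4" --pt "0 0 0 0 0 -0.07 4" --pt "0 0 0 0 0 -0.08 4" --grip_force 30

```text
t: 16.13
position: [0.4538, 0.2562, 0.053]
orientation: [0.935, 0.352, -0.05, -0.007]
force: [-1.0, 0.6, -1.8]
gripper_width: 0.136
```

```bash
python3 - <<'E'
from h import *
s=get_state();print(s["position"],s["force"],s["wrist_torque"],s["gripper_width"],inc([.4497,.2549,.0617],down(41.15)))
E
```

```text
[0.45382498 0.25622417 0.05296823] [-1.02845217  0.56534109 -1.75322987] [ 0.00012701 -0.1220753   0.01749087] 0.13632207067069094 [-0.46, 0.86, 0.02, -0.16, -0.07, -0.27]
```

Call:
move_arm --pt "-0.07 0.12 0 -0.02 -0.01 -0.05 4" --pt "-0.15 0.28 0 -0.05 -0.02 -0.1 4" --pt "-0.22 0.42 0 -0.08 -0.04 -0.15 4" --pt "-0.3 0.56 0 -0.1 -0.05 -0.19 4" --pt "-0.37 0.7 0 -0.13 -0.06 -0.23 4" --pt "-0.45 0.84 0.02 -0.16 -0.07 -0.27 4" --pt "-0.45 0.84 0.02 -0.16 -0.07 -0.27 4"

```text
t: 16.72
position: [0.4494, 0.2548, 0.0619]
orientation: [0.936, 0.351, 0.0, -0.0]
force: [-0.4, -0.3, -2.6]
gripper_width: 0.142
```

```bash
python3 - <<'E'
from h import *
s=get_state();c=read_camera("wrist");cv2.imwrite("pics/w11.png",c["img"][:,:,::-1])
s2=read_camera("side");cv2.imwrite("pics/sd11.png",cv2.resize(s2["img"][260:395,260:400,::-1],None,fx=4.4,fy=4.4,interpolation=cv2.INTER_CUBIC))
P=cloud(c,s);m=np.zeros((480,640),np.uint8);cv2.fillPoly(m,[np.array([[310,60],[380,60],[380,190],[270,190]])],1)
q=P[(m>0)&(P[...,2]<.06)];A=np.c_[q[:,:2],np.ones(len(q))]
for _ in range(4):
    sol=np.linalg.lstsq(A,q[:,2],rcond=None)[0];k=np.abs(q[:,2]-A@sol)<.003;q=q[k];A=A[k]
print("plane slopes",sol,len(q),"z",sol@[.45,.2549,1],np.median(q[:,2]))
print(s["position"],s["force"],s["wrist_torque"])
M=down(13.2);print(inc([.4497,.2549,.0617],M))
E
```

```text
plane slopes [-0.00246229  0.00082894  0.03743507] 11862 z 0.0365383355492388 0.03668717163452355
[0.44939692 0.25477886 0.06193609] [-0.42346313 -0.33203858 -2.6141936 ] [-0.02927854  0.07231727 -0.0302832 ]
[-0.01, 0.01, 4.66, 0.0, 0.0, 0.0]
```

View pics/w11.png

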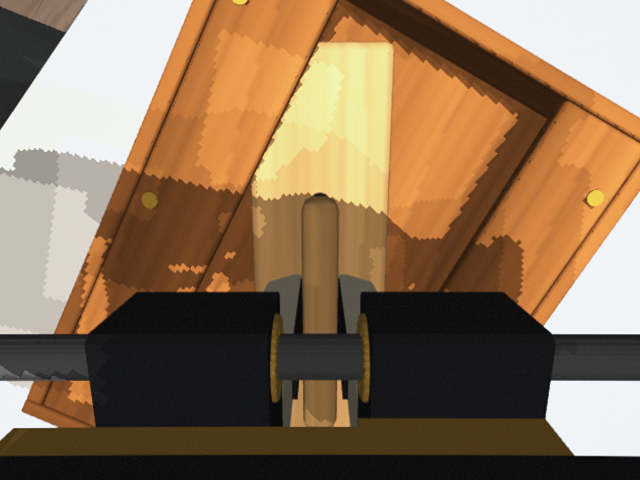

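View pics/sd11.png

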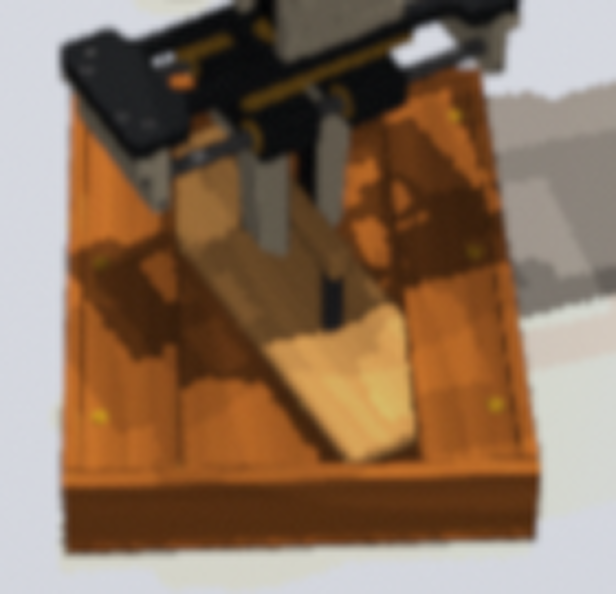

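Call:
move_arm --pt "0 0 0.4 0 0 0.02 4" --pt "0 0 1.0 0 0 0.02 4" --pt "0 0 1.7 0 0 0.02 4" --pt "0 0 2.4 0 0 0.02 4" --pt "0 0 3.1 0 0 0.02 4" --pt "0 0 3.8 0 0 0.02 4" --pt "0 0 4.4 0 0 0.02 4" --pt "0 0 4.66 0 0 0.02 4"

```text
t: 17.48
position: [0.4498, 0.2548, 0.0607]
orientation: [0.994, 0.113, -0.001, 0.0]
force: [0.6, 0.2, -2.3]
gripper_width: 0.137
```

Call:
move_arm --pt "0 0 0 0 0 0 4" --pt "0 0 0 0 0 0 4"

```text
t: 17.65
position: [0.4498, 0.2548, 0.0608]
orientation: [0.993, 0.115, -0.001, 0.0]
force: [-1.2, 0.4, -2.0]
gripper_width: 0.136
```

```bash
python3 - <<'E'
from h import *
s=get_state();c=read_camera("wrist");cv2.imwrite("pics/w12.png",c["img"][:,:,::-1])
print(s["position"],s["force"],s["wrist_torque"])
print(inc([.4497,.2549,.0617],down(13.2)))
E
```

```text
[0.44975554 0.25477966 0.0607512 ] [-1.24013637  0.448698   -2.02405883] [-0.06877712  0.05823181 -0.00064875]
[-0.0, 0.02, 0.01, -0.0, -0.0, -0.03]
```

View pics/w12.png

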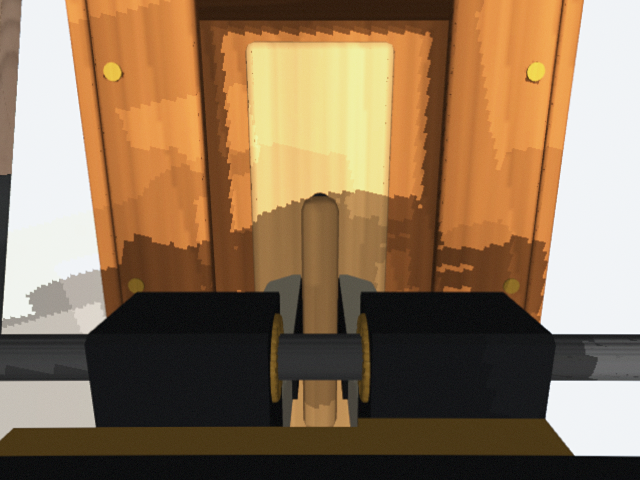

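Call:
move_arm --pt "0 0 0 0 0 -0.25 4" --pt "0 0 0 0 0 -0.7 4" --pt "0 0 0 0 0 -1.3 4" --pt "0 0 0 0 0 -2.1 4" --pt "0 0 0 0 0 -3.0 4" --pt "0 0 0 0 0 -3.9 4" --pt "0 0 0 0 0 -4.3 4" --pt "0 0 0 0 0 -4.3 4"

```text
t: 18.37
position: [0.4509, 0.2553, 0.1937]
orientation: [0.993, 0.115, 0.001, -0.001]
force: [0.6, 1.2, -2.8]
gripper_width: 0.139
```

```bash
python3 - <<'E'
from h import *
s=get_state();print(s["position"],s["force"],s["gripper_width"])
M=down(2.6)
for p in ([.42,.1,.19],[.42,-.1,.19],[.441,-.2485,.19]):print(inc(p,M))
E
```

```text
[0.45093073 0.25533264 0.19374795] [ 0.61863633  1.22997175 -2.7915659 ] 0.139238680875863
[-0.02, -0.03, 1.77, -2.19, 4.81, 0.11]
[-0.02, -0.03, 1.77, -3.71, 11.3, 0.1]
[-0.02, -0.03, 1.77, -4.16, 16.28, 0.09]
```

Call:
move_arm --pt "0 0 0.2 -0.2 0.4 0 4" --pt "0 0 0.5 -0.6 1.2 0 4" --pt "0 0 0.8 -1.1 2.2 0 4" --pt "0 0 1.1 -1.6 3.3 0 4" --pt "0 0 1.4 -2.1 4.4 0 4" --pt "0 0 1.6 -2.5 5.5 0 4" --pt "0 0 1.77 -2.8 6.6 0 4" --pt "0 0 1.77 -3.0 7.7 0 4"

```text
t: 19.03
position: [0.4134, 0.0076, 0.1884]
orientation: [1.0, 0.021, -0.002, 0.0]
force: [0.4, 0.1, -1.5]
gripper_width: 0.139
```

```bash
python3 - <<'E'
from h import *
s=get_state();print(s["position"],s["force"],s["gripper_width"])
print(inc([.441,-.2485,.19],down(2.6)))
E
```

```text
[0.4134122  0.00759977 0.18842798] [ 0.44596924  0.12240314 -1.47927174] 0.13907661397241416
[0.0, 0.03, -0.02, 0.55, 8.57, -0.05]
```

Call:
move_arm --pt "0 0 0 0 1.1 0 4" --pt "0 0 0 0.1 2.2 0 4" --pt "0 0 0 0.2 3.3 0 4" --pt "0 0 0 0.3 4.4 0 4" --pt "0 0 0 0.4 5.5 0 4" --pt "0 0 0 0.45 6.6 0 4" --pt "0 0 0 0.5 7.5 0 4" --pt "0 0 0 0.5 8.0 0 4"

```text
t: 19.7
position: [0.4395, -0.2323, 0.1879]
orientation: [1.0, 0.021, -0.002, -0.0]
force: [1.7, 1.1, -2.1]
gripper_width: 0.136
```

Call:
move_arm --pt "0 0 0 0 0 0 4" --pt "0 0 0 0 0 0 4" --pt "0 0 0 0 0 0 4"

```text
t: 19.95
position: [0.4401, -0.2291, 0.189]
orientation: [1.0, 0.022, -0.002, -0.0]
force: [-0.0, 0.3, -1.7]
gripper_width: 0.138
```

```bash
python3 - <<'E'
from h import *
s=get_state();c=read_camera("scene");cv2.imwrite("pics/s4.png",c["img"][:,:,::-1])
c=read_camera("wrist");cv2.imwrite("pics/w13.png",c["img"][:,:,::-1])
print(s["position"],s["force"],s["gripper_width"])
print(inc([.441,-.2485,.19],down(2.6)))
print(inc([.441,-.2485,.0512],down(2.6)))
E
```

```text
[ 0.44006857 -0.2291358   0.1889788 ] [-0.01472486  0.29274685 -1.66328361] 0.1375233153966782
[-0.0, 0.02, -0.0, -0.01, 0.65, -0.01]
[-0.0, 0.02, -0.0, -0.0, 0.66, 4.61]
```

View pics/s4.png

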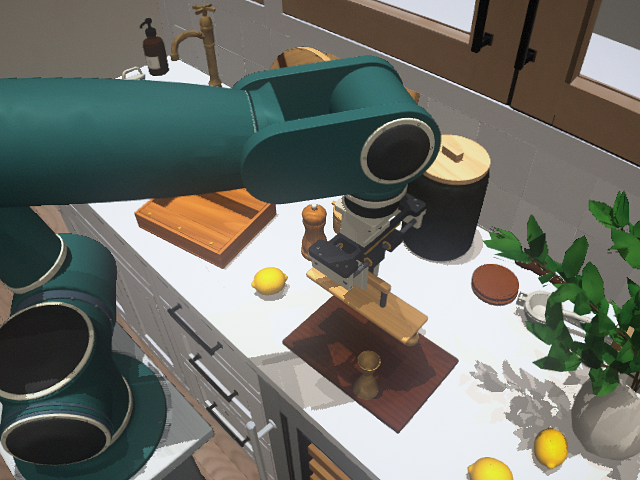

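View pics/w13.png

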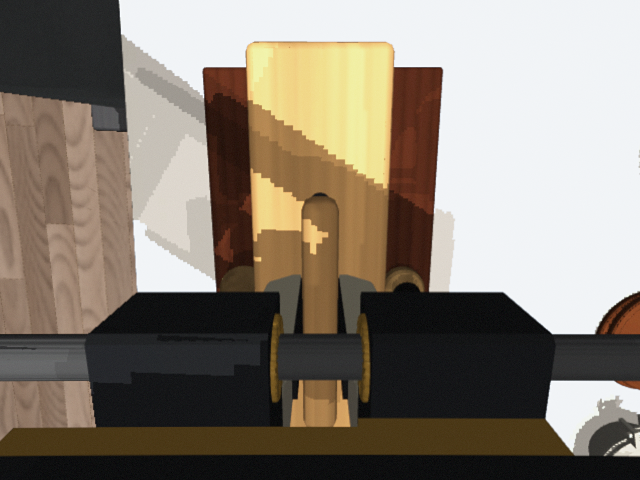

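Call:
move_arm --pt "0 0.01 0 0.05 0.3 0 4" --pt "0 0.02 0 0.1 0.64 0.2 4" --pt "0 0.02 0 0.1 0.64 0.9 4" --pt "0 0.02 0 0.1 0.64 1.8 4" --pt "0 0.02 0 0.1 0.64 2.4 4" --pt "0 0.02 0 0.1 0.64 2.4 4" --pt "0 0.02 0 0.1 0.64 2.4 4"

```text
t: 20.63
position: [0.4442, -0.249, 0.1176]
orientation: [1.0, 0.022, -0.001, -0.0]
force: [0.3, 0.4, -1.1]
gripper_width: 0.138
```

```bash
python3 - <<'E'
from h import *
s=get_state();c=read_camera("wrist");cv2.imwrite("pics/w14.png",c["img"][:,:,::-1])
print(s["position"],s["force"],s["gripper_width"])
print(inc([.443,-.2485,.0512],down(2.6)))
E
```

```text
[ 0.44415193 -0.24896301  0.11755155] [ 0.31795762  0.40806737 -1.07958563] 0.1383641188030682
[0.0, -0.0, -0.01, -0.06, -0.03, 2.25]
```

View pics/w14.png

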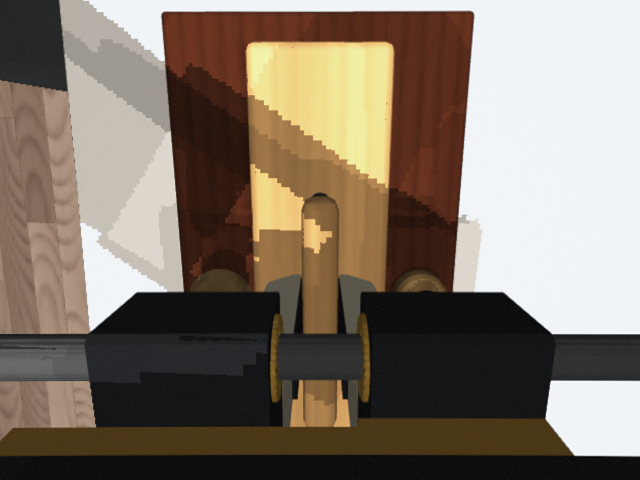

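Call:
move_arm --pt "0 0 0 0 0 0.5 4" --pt "0 0 0 0 0 1.1 4" --pt "0 0 0 0 0 1.6 4" --pt "0 0 0 0 0 1.95 4" --pt "0 0 0 0 0 2.1 4" --pt "0 0 0 0 0 2.15 4" --pt "0 0 0 0 0 2.18 4" --pt "0 0 0 0 0 2.18 4"

```text
t: 21.35
position: [0.4448, -0.249, 0.0536]
orientation: [1.0, 0.022, 0.001, 0.0]
force: [0.0, 0.2, -2.6]
gripper_width: 0.136
```

Call:
move_arm --pt "0 0 0 0 0 0.04 4" --pt "0 0 0 0 0 0.07 4" --pt "0 0 0 0 0 0.1 4" --pt "0 0 0 0 0 0.1 4"

```text
t: 21.68
position: [0.4446, -0.2489, 0.0503]
orientation: [1.0, 0.022, 0.0, 0.0]
force: [-3.2, 1.1, 4.0]
gripper_width: 0.138
```

Contact. Release (limited opening, 34 mm), then rise.

Call:
move_arm --pt "0 0 0 0 0 0 20" --pt "0 0 0 0 0 0 28" --pt "0 0 0 0 0 0 34" --pt "0 0 0 0 0 0 34" --pt "0 0 0 0 0 0 34"

```text
t: 22.1
position: [0.4444, -0.2488, 0.0497]
orientation: [1.0, 0.022, 0.0, 0.0]
force: [0.5, -0.7, 0.1]
gripper_width: 0.366
```

Call:
move_arm --pt "0 0 0 0 0 -0.3 34" --pt "0 0 0 0 0 -0.9 34" --pt "0 0 0 0 0 -1.8 34" --pt "0 0 0 0 0 -2.8 34" --pt "0 0 0 0 0 -3.8 34" --pt "0 0 0 -0.5 -1.0 -4.5 34" --pt "0 0 0 -0.8 -2.2 -4.7 34" --pt "0 0 0 -1.0 -3.4 -4.7 34"

```text
t: 22.77
position: [0.4094, -0.1477, 0.1934]
orientation: [1.0, 0.021, 0.002, 0.001]
force: [0.7, 0.7, -0.2]
gripper_width: 0.366
```

Call:
move_arm --pt "0 0 0 0 -1.2 0 34" --pt "0 0 0 0 -2.4 0 34" --pt "0 0 0 0 -3.6 0 34" --pt "0 0 0 0 -4.8 0 34" --pt "0 0 0 0 -5.4 0 34" --pt "0 0 0 0 -5.4 0 34" --pt "0 0 0 0 -5.4 0 34"

```text
t: 23.35
position: [0.4026, 0.0144, 0.1913]
orientation: [1.0, 0.024, 0.0, 0.0]
force: [0.2, -0.2, -0.3]
gripper_width: 0.366
```

```bash
python3 - <<'E'
from h import *
s=get_state();print(s["position"],s["force"])
for n in("scene","side"):
    c=read_camera(n);cv2.imwrite(f"pics/{n}5.png",c["img"][:,:,::-1])
    P=cloud(c);z=P[...,2];a=np.deg2rad(2.6);d=P[...,:2]-[.441,-.2485];tx=d@[np.cos(a),np.sin(a)];ty=d@[-np.sin(a),np.cos(a)]
    ins=(np.abs(tx)<.1)&(np.abs(ty)<.14)
    for nm,m in dict(bar=ins&(z>.06)&(np.abs(tx)<.02),jig=ins&(z>.03)&(tx<-.04),stop=ins&(z>.03)&(tx>.045),board=ins&(np.abs(z-.024)<.004)&(np.abs(tx)<.04)).items():
        r=cv2.minAreaRect(np.c_[tx[m],ty[m]].astype(np.float32)*1000);print(n,nm,m.sum(),np.round(r[0],1),np.round(r[1],1),round(r[2],1),"z",np.round(np.percentile(z[m],[2,50,98]),4))
    m0=pickle.load(open(n+"0.pkl","rb"));
E
```

```text
[0.4025586  0.0143575  0.19128341] [ 0.17270122 -0.21120466 -0.25171436]
scene bar 442 [ 0.8 -4.1] [88.9 14.1] 89.9 z [0.0636 0.0746 0.0787]
scene jig 682 [-65.4 -46.3] [37.4 35.9] 21.1 z [0.0314 0.0797 0.1043]
scene stop 1439 [ 76.2 -86.1] [ 47.5 107.8] 0.0 z [0.0387 0.5921 0.6431]
scene board 2740 [ 0.5 -4.4] [ 65.2 209.8] 0.0 z [0.0207 0.024  0.027 ]
side bar 91 [5.6 2.7] [12.5 85. ] 0.0 z [0.0654 0.0755 0.0795]
side jig 160 [-65.2 -43.1] [41.1 27.1] 81.4 z [0.0305 0.0506 0.1019]
side stop 112 [ 79.3 -80.2] [ 24.1 119.7] 9.6 z [0.0306 0.0511 0.3345]
side board 729 [5.8 0.9] [214.   63.8] 90.0 z [0.0207 0.0247 0.0278]
```

View pics/scene5.png

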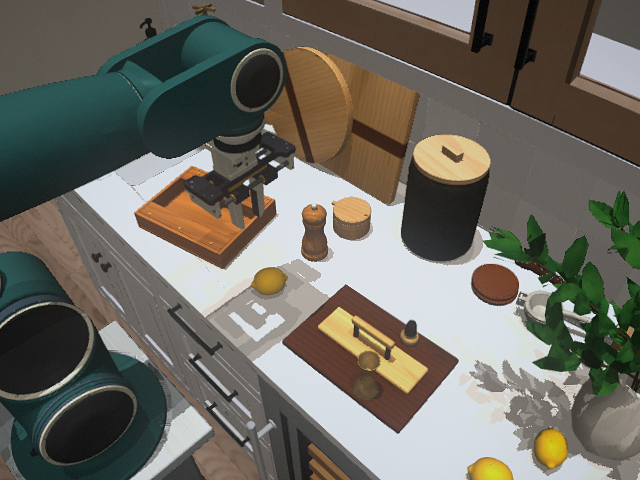

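View pics/side5.png

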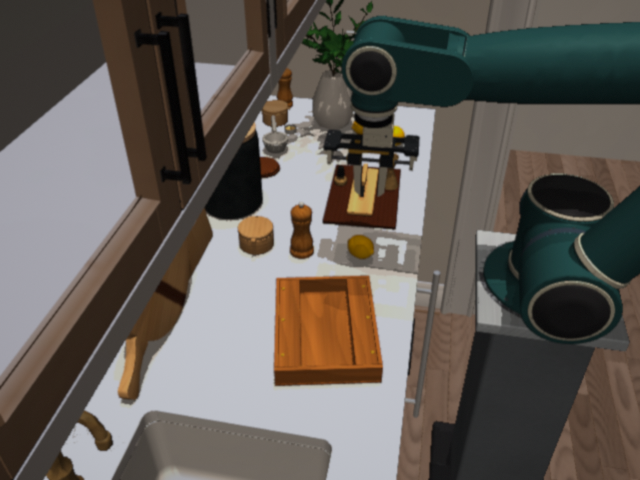

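```bash
python3 - <<'E'
from h import *
c=read_camera("scene");a=pickle.load(open("scene0.pkl","rb"))
for nm,(u0,u1,v0,v1) in dict(mill=(296,332,198,265),salt=(332,372,192,240),lemon=(248,290,262,300)).items():
    r=[]
    for C in(a,c):
        q=cloud(C)[v0:v1,u0:u1].reshape(-1,3);q=q[(q[:,2]>.015)&(q[:,2]<.2)];r.append(q.mean(0))
    print(nm,((r[1]-r[0])*1000).round(1))
q=cloud(c)[315:350,398:425].reshape(-1,3);q=q[(q[:,2]>.02)&(q[:,2]<.1)];print("stopper",cv2.minAreaRect(q[:,:2].astype(np.float32)*1000),q[:,2].max())
print(job_done())
E
```

```text
mill [-0.6 -0.2  0.4]
salt [0.1 0.1 0.1]
lemon [ 0.1 -0.   0. ]
stopper ((500.61285400390625, -292.7867431640625), (45.482120513916016, 34.051307678222656), 33.251590728759766) 0.0652711748318936
the job is handed in; nothing more can be done
None
```

The job is handed in at about 23.5 s of the 72 s allowed; the hand-in gave no verdict.

I stood the jigger on the near side of the tray and the stopper on the far side. I then gripped the board's bar with the tool tilted to match it and levelled it to about 23 mm underside height. From there I turned it 28° square to the box, lifted it clear and laid it lengthwise between the other two.

**Board:** its bar is centred about 1 to 6 mm across and 3 to 4 mm along from the tray's middle, square, with its top at about 24 mm. The wrist readings while it was in the box stayed under about 3 N plus its weight.

**Jigger and stopper:** both look upright in the pictures. The jigger measures about 65 mm across and 45 mm along. The stopper's position rests mainly on where it was released, about 68 mm across and 33 mm along.

**Mill, salt cellar and lemon:** all moved less than 1 mm.

**Checks that disagreed:**
- The scene and side cameras differ by about 5 mm.
- My first stopper mask was contaminated by the background. A second crop, which picked up part of another object, put it at x = 0.501, y = -0.293, against a release at x = 0.509, y = -0.284. Both are well inside the limits.

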